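# Release the child lock and switch on the bread slicer

### The arm

A 7-joint arm with a two-finger parallel gripper is mounted at the origin on a cart in front of the work surface, level with it; the furniture and walls round the work are solid. World frame = base frame: x ahead of the robot, y to its left, z up, the work surface at z = 0. Lengths are in mm, angles in rad, forces in N, time in s.
With the tool pointing down it reaches from about 400 to 900 mm from the base axis. Payload 5.6 kg.
Tool frame: the origin (TCP) lies midway between the tips of the shut fingers; the grasp point (between the pads) lies 19 mm behind it; z points along the fingers, y is the line along which they close (so a half turn about z gives the same grasp; the last joint's range is limited). The gripper opens to 92 mm and grips with 3 to 60 N. Pads are 20 mm wide; open, the fingers measure 128 mm over their backs; the gripper's body (75 mm by 189 mm) begins 69 mm behind the grasp point.
Start: joints at [-1.189, 0.468, -0.012, 1.603, 0.006, 1.071, -0.056], TCP at [267.932, 592.219, 178.692] pointing down, gripper open.
Joint ranges: [-2.53, 2.53], [-0.31, 2.02], [-1.57, 1.55], [0.28, 2.44], [-1.29, 4.43], [0.15, 1.84], [-2.92, 2.92]. Speed limits (rad/s): [2.57, 2.57, 3.14, 3.14, 3.14, 3.14, 3.14].

### API

Orientations are given as a rotation vector (axis times angle).
In Python, from cell import robot, grip, kin, viewer gives the robot as it stands. Calls block until the motion is done:
- robot.movep(position, orientation): joint-space move of the TCP to a pose.
- robot.servo_line(position, feed=150, rotation=None): straight line of the TCP; rotation=None keeps the orientation; feed is the mean speed in mm/s.
- robot.goto_joints(angles): joint-space move.
- grip(opening, newtons=None): opening from 0.0 (shut) to 1.0 (fully open); newtons is the grip in N (None keeps the last); returns when the fingers have stopped.
- robot.hold(seconds).
- kin.ik(position, orientation): joint angles nearest the present ones, or None.
- robot.observe(): the state.
- viewer.read_camera(name): name is "scene" or "side" or "wrist"; returns the picture (420x560x3 uint8, red, green, blue); there is no depth.
- viewer.camera_info(name): a dict with "camera_matrix" (3x3 intrinsics, pixels), "R" (3x3) and "t" (3): a world point X has camera coordinates R X + t. Camera axes: x right, y down, z forward; pixel columns grow to the right and rows downward; lengths in mm; the calibration is good to about 2 mm. The wrist camera is an equidistant fisheye: a pixel r from the principal point sees the ray r / f radians off the axis. A picture is of the moment at which its call begins: read the wrist's pose just before it. camera_info takes no time and is no camera call; for the wrist camera it gives the pose at the moment of the call.
A pose or a line that the arm cannot do raises robot.IKError and nothing moves.
- robot.job_done(): hands the job in; it is judged then, once.
Trained networks look in the newest picture that a camera, given by its name, has taken for a name from the list of things; names that differ only in an ending like _2 or _b are one class to them, and where a whole thing is asked for, a point or a joint stands for the part that bears it (a point fixed in the world has none). Each returns a list of dicts, best first, with "confidence" (0 to 1); they miss things now and then, are a little off and sometimes report something else, mostly with a low value. They report only what shows in the picture. A call takes as long as a camera call.
- viewer.silhouettes(name, camera): "mask" (420x560 bool, what is visible of it).
- viewer.pinpoint(name, camera): "at" ([x, y, z] in mm, in the coordinates of the camera as it stood for that picture, good to about 4 mm: a listed point, or the origin of a listed thing).
The state is a dict: "t": time; "joints": joint angles; "joint_velocities": joint speeds; "joint_torque": joint torques, N m; "tcp_pos": TCP position; "tcp_rot": TCP orientation; "contact_force": force on the tool from outside, world axes, zero at the start; "wrist_torque": the same for the moment, N m; "grip_width": opening from 0.0 (shut) to 1.0 (fully open); "grip_force": force on a finger pad.
Only numpy, scipy, OpenCV 4.12 (cv2) and the standard library are available. Lean on these libraries where they do the work, as an engineer would, in place of code of your own. Each camera call takes 0.05 s, during which the arm holds its last target. There are 200 camera calls.

### The job

Switch on the bread slicer at its grey switch box: press the ridged child-lock plate down, slide it along its rails while it is pressed until it springs up again at the open end, then push the round start button it was covering fully home and let go. Feel for the plate and the button and press them gently, and leave the honey jar, the tape roll and the bell beside the box where they stand.

Things in the scene. Friction and masses are not known exactly. Their poses are not given: they have to be found in the camera images.
- foot: Dark steel foot plate 130 x 150 x 18 mm, fixed to the counter; origin: centre of its underside, z up. A grey switch box 104 (x) x 156 (y) x 44 mm is clamped on a pillar straight above it, same yaw. Its height setting is NOT reported and differs between starts: its top face, the deck, is 95 to 130 mm above the counter and must be felt or seen. Lock and button lie on the deck.
- button_spot (a point): Point on the counter plumb below the centre of the start button and of the closed lock plate: x = 0, y = -30 mm in the foot's frame; same axes. On the deck two rails run along y (-70 to +70 mm in the foot's frame), 23 mm high, with 66 mm clear width between their lips (x = -33 to +33 mm). An end wall, 17 mm high, closes them at y = -70 to -64 mm.
- open_spot (a point): Point on the counter plumb below the centre of the lock plate when it is fully open: x = 0, y = +24 mm in the foot's frame. The plate slides from button_spot towards open_spot.
- lock_slide (a joint): Slide of the lock plate to the foot's +y (m): 0 closed over the button, 0.054 open stop; friction 1 N, stays where left. Grey plate 60 (x) x 54 (y) mm, ridged flat top 25 mm above the deck when up, 4 mm high thumb ledge on its -y edge. A finger pressing on it drags it along. Its ears block sliding unless pressed over 4 mm down; from 0.05 on it can spring up and is locked open.
- lock_press (a joint): How far the lock plate is pressed down (m): 0 = up, 0.007 = bottom stop. Spring: 2 N to start, then 1 N more for each mm (6 N at 4 mm, 9 N at the bottom). Let go half way along the rails, it stays caught under the rails' lips at about 0.004.
- start_button (a joint): How far the round black start button (40 mm across) is pushed straight down (m): 0 = out, 0.009 = home (stop). Its top is 13 mm above the deck at 0. About 5 N moves it and it stays where left; it may start up to 2 mm in. Its cap is cushioned: once home it gives 3 mm more, at 6 N plus 4 N per mm (18 N), then is hard. The closed plate covers it completely.
- honey_jar: Loose glass honey jar with yellow lid, 53 mm across, 74 mm high, beside the foot. Origin: centre of its underside.
- tape_roll: Loose roll of tan tape lying flat, about 91 mm across, 48 mm high, beside the foot. Origin: centre of its underside.
- counter_bell: Loose service bell with chrome dome and black base, 84 mm across, 58 mm high, beside the foot. Origin: centre of its underside.

How it is judged (in metres and radians):
On the way, in this order (a step that is already met when the one before it is completed fails the run):
1. the lock plate is slid to the open end and has sprung up there, with the button not yet home (value of joint lock_slide above 0.048 m and value of joint lock_press below 0.002 m and value of joint start_button below 0.006 m), for 0.2 s.
2. the start button is pushed home (value of joint start_button above 0.0075 m), for 0.2 s.
At the end, for the whole second after the job is handed in: The lock plate is at the open end of its rails (slid at least 48 of 54 mm) and sprung up (less than 2 mm down), and the start button is home (at least 7.5 of 9 mm in), with the robot clear (value of joint lock_slide above 0.048 m and value of joint lock_press below 0.002 m and value of joint start_button above 0.0075 m); the robot touches nothing.
It fails at once if the robot's fingers or arm press or push on anything with more than 30 N (contact force between any of the fingers, the arm and anything else above 30 N).
It fails at once if the honey jar, tape roll or bell is moved more than 20 mm or tipped (distance of any of honey_jar, tape_roll, counter_bell from where it was at the start of the episode above 0.02 m or angle between any of honey_jar, tape_roll, counter_bell's own z axis and vertical above 0.4 rad).
It also fails if it takes over 40 s, if anything falls off the work surface, if the arm or the gripper's body presses on something with over 40 N, if the wrist force passes 120 N, or if a joint passes its speed limit or range.

## Working session

There is one attempt and no reset: what is moved stays moved. The work goes in short steps, each a Python script; the robot and the scene stay as the last script left them, time stands still between calls to the robot, and variables do not carry over. Pictures are saved under pics/ and viewed, at most 10 in all, crops included, and the job is handed in when it is done.

```bash
mkdir -p pics; ls; cat > h.py <<'E'
import numpy as np, cv2
from cell import robot, grip, kin, viewer
def world(cam,p,ci=None):
    ci=ci or viewer.camera_info(cam); return np.array(ci["R"]).T@(np.array(p)-np.array(ci["t"]))
E
python3 - <<'E'
from h import *
np.set_printoptions(precision=1,suppress=True)
ims=[]
for c in ["scene","side","wrist"]:
    ci=viewer.camera_info(c)
    im=viewer.read_camera(c); cv2.imwrite(f"pics/{c}0.png",im[:,:,::-1])
    for n in ["foot","button_spot","open_spot","honey_jar","tape_roll","counter_bell"]:
        for d in viewer.pinpoint(n,c)[:2]: print(c,n,round(d["confidence"],2),world(c,d["at"],ci))
o=robot.observe(); print(o["t"],o["tcp_rot"],o["contact_force"],o["grip_width"])
E
```

```text
pics
scene foot 0.86 [542.8 -34.5  -0.2]
scene button_spot 0.65 [533.9 -60.3  -3.4]
scene open_spot 0.9 [553.2  -9.7   1.5]
scene honey_jar 0.61 [ 628.6 -146.1    0.3]
scene tape_roll 0.68 [709.2 -57.4  -1.7]
scene counter_bell 0.57 [ 519.9 -187.9   -0.1]
side tape_roll 0.61 [710.1 -59.5   0.3]
side counter_bell 0.62 [ 517.1 -192.8   -1.6]
1.05 [0.7 3.1 0. ] [0.3 0.1 0.4] 0.9982363753985453
```

View pics/scene0.png

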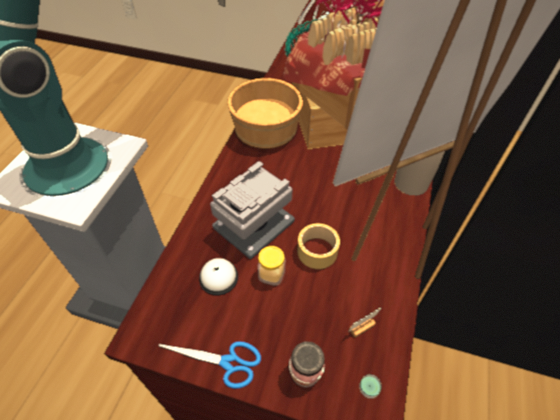

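View pics/side0.png

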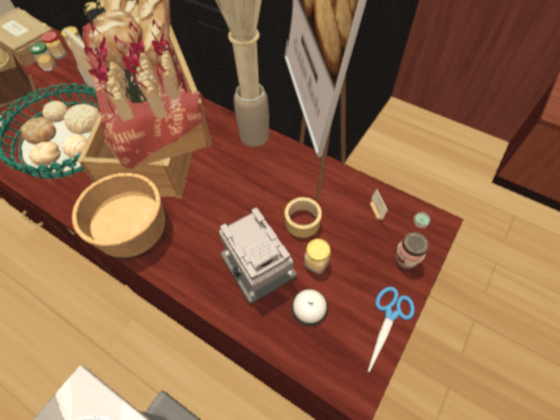

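```bash
cat >> h.py <<'E'
def ray(cam,u,v,z=0):
    ci=viewer.camera_info(cam);K=np.array(ci["camera_matrix"]);R=np.array(ci["R"]);t=np.array(ci["t"])
    d=R.T@np.linalg.inv(K)@[u,v,1]; c=-R.T@t
    return c+d*(z-c[2])/d[2]
def rot(phi):
    # tool pointing down, tool x axis at world angle phi
    from scipy.spatial.transform import Rotation as Ro
    c,s=np.cos(phi),np.sin(phi)
    return Ro.from_matrix(np.array([[c,s,0],[s,-c,0],[0,0,-1]])).as_rotvec()
E
python3 - <<'E'
from h import *
np.set_printoptions(precision=2,suppress=True)
for c,u,v in [("side",180,192),("side",85,165),("side",130,250),("scene",308,147),("scene",265,145),("scene",335,185),("side",322,195)]: print(c,u,v,ray(c,u,v))
o=robot.observe()
from scipy.spatial.transform import Rotation as Ro
print(Ro.from_rotvec(o["tcp_rot"]).as_matrix(), viewer.camera_info("wrist"))
yw=np.arctan2(50.6,19.3)
for p in (yw,yw+np.pi,yw-np.pi/2,yw+np.pi/2):
  for P in ([543,-35,330],[543,-35,110],[350,300,330]): print(round(p,2),P,kin.ik(P,rot(p)))
E
```

```text
side 180 192 [608.58 270.7    0.  ]
side 85 165 [535.37 566.5    0.  ]
side 130 250 [405.83 260.58   0.  ]
scene 308 147 [597.2  266.94  -0.  ]
scene 265 145 [480.29 237.82   0.  ]
scene 335 185 [700.65 150.56   0.  ]
side 322 195 [806.45 -63.73   0.  ]
[[-0.91  0.41  0.  ]
 [ 0.41  0.91  0.  ]
 [-0.    0.   -1.  ]] {'camera_matrix': array([[325.19,   0.  , 274.12],
       [  0.  , 325.19, 212.19],
       [  0.  ,   0.  ,   1.  ]]), 'R': array([[ 0.41,  0.91,  0.  ],
       [ 0.89, -0.4 ,  0.23],
       [ 0.21, -0.1 , -0.97]]), 't': array([-650.36,  -27.32,  390.51])}
1.21 [543, -35, 330] [-0.58  0.17  0.68  1.7  -0.11  1.31 -0.24]
1.21 [543, -35, 110] [-0.48  0.42  0.6   1.96 -0.31  0.86 -0.08]
1.21 [350, 300, 330] [-1.11 -0.01  0.33  1.86  0.    1.29 -1.14]
4.35 [543, -35, 330] [-0.3   0.16  0.34  1.69 -0.06  1.3   2.84]
4.35 [543, -35, 110] [-0.07  0.37  0.09  1.93 -0.04  0.84  2.82]
4.35 [350, 300, 330] [-0.65  0.02 -0.13  1.83  0.    1.29  1.99]
-0.36 [543, -35, 330] [-0.69  0.19  0.82  1.71 -0.14  1.31 -1.78]
-0.36 [543, -35, 110] [-0.69  0.5   0.9   1.97 -0.49  0.91 -1.47]
-0.36 [350, 300, 330] [-1.31 -0.02  0.52  1.87  0.01  1.29 -2.72]
2.78 [543, -35, 330] [-0.47  0.17  0.55  1.7  -0.09  1.31  1.3 ]
2.78 [543, -35, 110] [-0.32  0.39  0.4   1.95 -0.2   0.85  1.39]
2.78 [350, 300, 330] [-0.86  0.01  0.08  1.84 -0.    1.29  0.43]
```

```bash
python3 - <<'E'
from h import *
np.set_printoptions(precision=1,suppress=True)
r=rot(1.21)
robot.movep([350,300,330],r); robot.movep([522,-91,290],r); grip(0.0); robot.hold(0.3)
o=robot.observe(); print(o["t"],o["tcp_pos"],o["contact_force"],o["grip_width"])
ci=viewer.camera_info("wrist"); im=viewer.read_camera("wrist"); cv2.imwrite("pics/w1.png",im[:,:,::-1])
np.savez("w1.npz",**ci)
for n in ["foot","button_spot","open_spot","honey_jar","tape_roll","counter_bell"]:
    for d in viewer.pinpoint(n,"wrist")[:2]: print(n,round(d["confidence"],2),world("wrist",d["at"],ci))
viewer.read_camera("scene")
for n in ["foot","button_spot","open_spot"]:
    for d in viewer.pinpoint(n,"scene")[:2]: print("scene",n,round(d["confidence"],2),world("scene",d["at"]))
E
```

```text
5.5667 [522. -91. 290.] [ 0.5 -0.   0.5] 0.003936674291647437
foot 0.49 [ 516.3 -189.7    3. ]
honey_jar 0.66 [ 627.1 -148.5   -0.2]
tape_roll 0.95 [706.4 -60.8   1.9]
counter_bell 0.97 [ 516.6 -192.8   -2.7]
scene foot 0.85 [544.8 -33.2   2.8]
scene foot 0.66 [ 520.3 -182.4    0.9]
scene button_spot 0.68 [532.6 -62.5  -6.3]
scene open_spot 0.97 [554.6  -9.4   4.4]
```

View pics/w1.png

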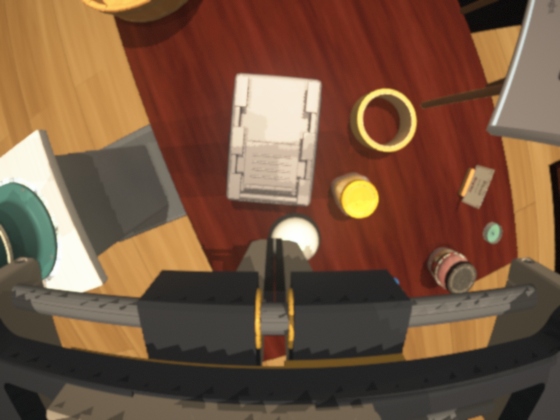

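```bash
python3 - <<'E'
import cv2
im=cv2.imread("pics/w1.png")[60:220,210:340]
cv2.imwrite("pics/w1c.png",cv2.resize(im,None,fx=3.7,fy=3.7,interpolation=cv2.INTER_CUBIC))
im=cv2.imread("pics/scene0.png")[150:260,200:310]
cv2.imwrite("pics/s0c.png",cv2.resize(im,None,fx=5,fy=5,interpolation=cv2.INTER_CUBIC))
E
```

```text
(no output)
```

View pics/w1c.png

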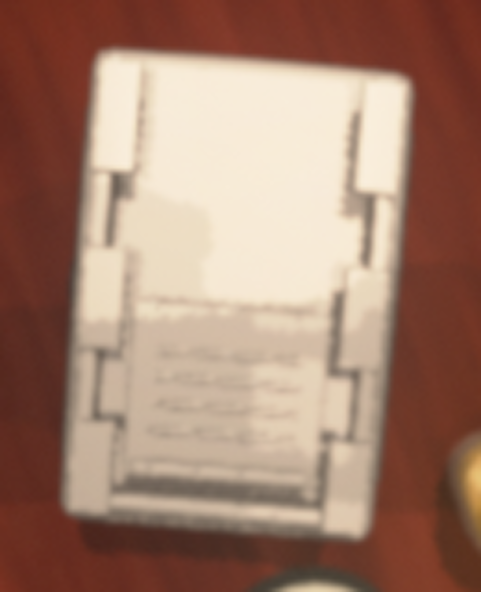

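View pics/s0c.png

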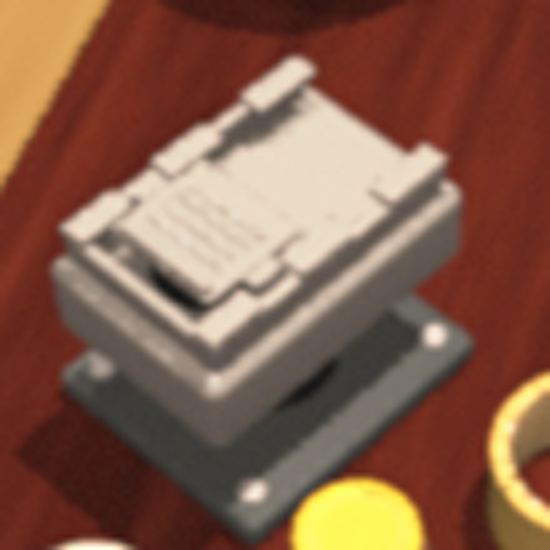

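```bash
python3 - <<'E'
from h import *
from scipy.optimize import least_squares
np.set_printoptions(precision=2,suppress=True)
w=np.load("w1.npz"); s=viewer.camera_info("scene")
def proj(ci,X,fish):
    K=np.array(ci["camera_matrix"]);p=np.array(ci["R"])@X+np.array(ci["t"])
    if fish:
        r=np.hypot(p[0],p[1]);a=np.arctan2(r,p[2]);q=np.array([p[0]/r*a,p[1]/r*a])
    else: q=p[:2]/p[2]
    return q*[K[0,0],K[1,1]]+K[:2,2]
W=lambda u,v:(u/3.7+210,v/3.7+60); S=lambda u,v:(u/5+200,v/5+150)
# (cam, pixel, local xy, z offset rel deck or absolute)
obs=[(1,W(95,52),(-52,78),0,1),(1,W(413,73),(52,78),0,1),(1,W(61,517),(-52,-78),0,1),(1,W(371,542),(52,-78),0,1),
(1,W(135,297),(-30,-3),25,1),(1,W(325,309),(30,-3),25,1),
(0,S(53,262),(-52,-78),0,1),(0,S(215,388),(52,-78),0,1),(0,S(463,188),(52,78),0,1),
(0,S(63,378),(-65,-75),18,0),(0,S(250,530),(65,-75),18,0),(0,S(473,343),(65,75),18,0)]
def f(p,full=False):
    x,y,th,h=p;c,sn=np.cos(th),np.sin(th);r=[]
    for cam,px,l,z,d in obs:
        X=np.array([x+c*l[0]-sn*l[1],y+sn*l[0]+c*l[1],z+(h if d else 0)])
        r.append(proj(w if cam else s,X,cam)-np.array(px))
    return np.array(r) if full else np.ravel(r)
R=least_squares(f,[543,-35,-.36,110],loss="soft_l1");print(R.x);print(f(R.x,True))
x,y,th,h=R.x
for l in(-30,24):print(x-np.sin(th)*l,y+np.cos(th)*l)
np.save("fit.npy",R.x)
E
```

```text
[542.96 -33.68  -0.44 107.99]
[[-0.79 -1.78]
 [ 0.44 -0.62]
 [-0.19  0.16]
 [ 0.26 -0.15]
 [-0.22 -0.1 ]
 [ 2.09  0.81]
 [-2.07  0.72]
 [-0.62  2.21]
 [ 0.2   0.33]
 [-1.86 -1.67]
 [ 0.1   0.07]
 [ 0.3  -2.02]]
530.2068019066502 -60.84134315561814
553.153727381232 -11.959458870496846
```

```bash
cat >> h.py <<'E'
def F(n=1): return np.array(robot.observe()["contact_force"])
def feel(p,z0,zmin,thr,step=1.0,feed=30,base=0):
    z=z0
    while z>zmin:
        z-=step; robot.servo_line([p[0],p[1],z],feed=feed); robot.hold(0.03); f=F()[2]-base
        if abs(f)>thr: return z,f
    return None,f
E
python3 - <<'E'
from h import *
np.set_printoptions(precision=2,suppress=True)
x,y,th,h=np.load("fit.npy"); u=np.array([-np.sin(th),np.cos(th)]); b=np.array([x,y])-30*u
robot.movep([*b,155],rot(th+np.pi/2)); robot.hold(0.2); b0=F(); print(b0)
z,f=feel(b,142,120,1.0,base=b0[2]); print(z,f,robot.observe()["t"])
if z:
    zz=z
    while zz>z-5 and f<7.2:
        zz-=0.7; robot.servo_line([*b,zz],feed=30); robot.hold(0.05); f=(F()-b0)[2]; print(zz,F()-b0)
print(robot.observe()["t"],robot.observe()["tcp_pos"])
np.save("st.npy",[z or 0,zz if z else 0,*b0])
E
```

```text
[-0.39 -0.78  0.08]
None -0.44533700671110743 13.525
13.525 [530.17 -60.84 119.96]
```

```bash
python3 - <<'E'
from h import *
print(F())
a=viewer.read_camera("side")[170:320,190:340]; b=viewer.read_camera("scene")[130:280,180:330]
w=viewer.read_camera("wrist"); cv2.imwrite("pics/w2.png",w[:,:,::-1])
cv2.imwrite("pics/ss.png",np.hstack([cv2.resize(i,None,fx=2.66,fy=2.66,interpolation=cv2.INTER_CUBIC) for i in(a,b)])[:,:,::-1])
print(robot.observe()["t"])
E
```

```text
[ 0.42370124 -0.10254098 -0.36379913]
13.675
```

View pics/ss.png

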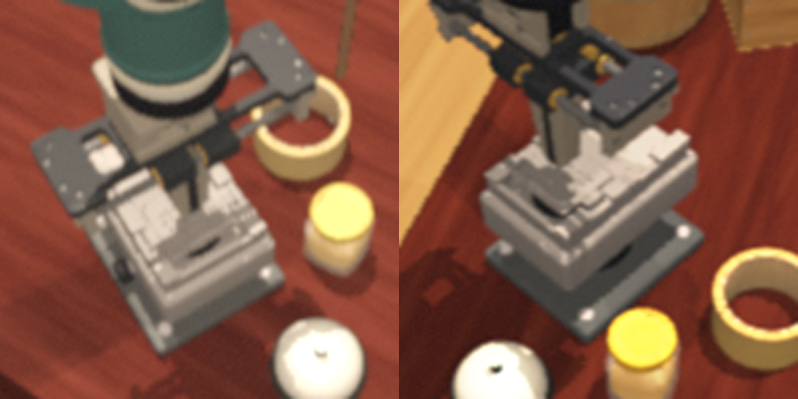

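View pics/w2.png

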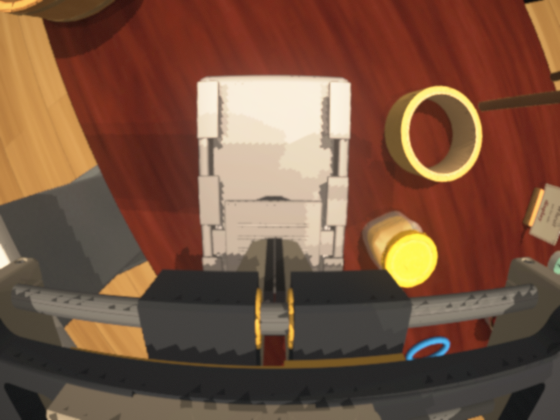

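```bash
python3 - <<'E'
from h import *
np.set_printoptions(precision=2,suppress=True)
x,y,th,h=np.load("fit.npy"); u=np.array([-np.sin(th),np.cos(th)]); b=np.array([x,y])-30*u
z=120; log=[]
while z>108:
    z-=1.0; robot.servo_line([*b,z],feed=60); o=robot.observe(); log.append((o["t"],z,*o["contact_force"],o["tcp_pos"][2])); print(np.array(log[-1]))
    if o["contact_force"][2]>6 or o["contact_force"][2]<-6: break
E
```

```text
[ 13.93 119.    -1.23  -0.57   0.4  118.93]
[ 14.18 118.    -0.21  -0.46  -0.12 117.91]
[ 14.43 117.     0.56  -0.03  -0.08 116.94]
[ 14.68 116.    -0.34   0.15   0.01 115.93]
[ 14.93 115.    -0.69   0.26  -0.59 114.93]
[ 15.18 114.    -0.78   0.32   0.82 113.95]
[ 15.43 113.     0.19   0.14  -0.13 112.95]
[ 15.68 112.    -0.12  -0.53  -0.97 111.96]
[ 15.93 111.    -0.08   0.56   0.32 110.94]
[ 16.18 110.    -1.08  -0.5    0.6  109.94]
[ 16.43 109.     0.17   0.31  -0.55 108.93]
[ 16.68 108.     0.04   0.12  -0.14 107.93]
```

```bash
python3 - <<'E'
from h import *
np.set_printoptions(precision=1,suppress=True)
o=robot.observe(); P=np.array(o["tcp_pos"]); print(P,o["grip_width"],o["joint_torque"],o["contact_force"],o["tcp_rot"])
def pr(c,X):
    ci=viewer.camera_info(c); p=np.array(ci["R"])@X+np.array(ci["t"]); q=np.array(ci["camera_matrix"])@p; return q[:2]/q[2]
outs=[]
for c,(r,cc) in {"side":(200,210),"scene":(140,200)}.items():
    im=viewer.read_camera(c)[:,:,::-1]; cv2.imwrite(f"pics/{c}3.png",im)
    k=cv2.resize(np.ascontiguousarray(im[r:r+100,cc:cc+100]),None,fx=4,fy=4,interpolation=cv2.INTER_CUBIC)
    for z,col in((P[2],(0,0,255)),(133,(255,0,0))):
        q=(pr(c,[P[0],P[1],z])-[cc,r])*4; cv2.circle(k,tuple(int(v) for v in q),3,col,-1); print(c,z,q)
    outs.append(k)
cv2.imwrite("pics/p3.png",np.hstack(outs))
E
```

```text
[530.2 -60.9 107.9] 0.005690350237669005 [ -0.  -37.1   8.5 -19.4  -0.1   0.    0. ] [ 0.   0.1 -0.1] [-2.7 -1.7  0. ]
side 107.93235153418692 [206.1 221.1]
side 133 [203.3 200.3]
scene 107.93235153418692 [165.8 252.8]
scene 133 [162.7 222.5]
```

View pics/p3.png

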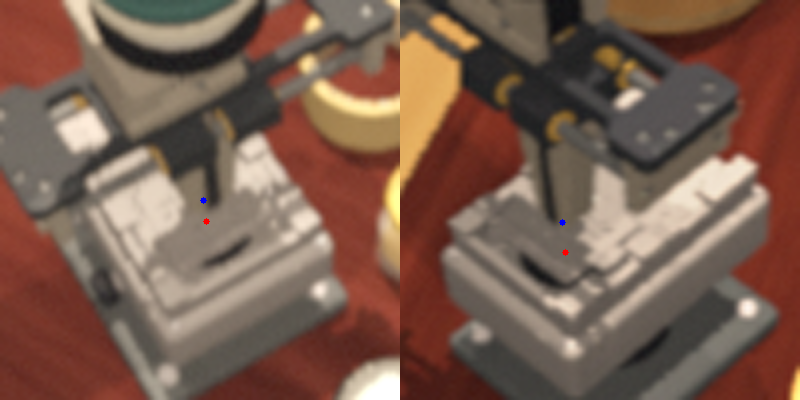

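```bash
python3 - <<'E'
from h import *
np.set_printoptions(precision=2,suppress=True)
P=robot.observe()["tcp_pos"]; b=P[:2]; z=108
while z>84:
    z-=1.5; robot.servo_line([*b,z],feed=80); o=robot.observe(); print(np.array([o["t"],z,*o["contact_force"],o["tcp_pos"][2]]))
    if np.linalg.norm(o["contact_force"])>2.2: break
E
```

```text
[ 17.02 106.5    0.06  -0.46   0.55 106.39]
[ 17.27 105.    -0.35  -0.03  -0.2  104.9 ]
[ 17.52 103.5    0.12  -0.31   0.23 103.43]
[ 17.77 102.    -0.27   0.03   1.07 101.89]
[ 18.02 100.5    0.45   0.36   0.32 100.4 ]
[18.27 99.    0.21 -0.12  0.49 98.99]
[18.52 97.5  -0.91 -0.16  2.58 97.62]
```

```bash
python3 - <<'E'
from h import *
np.set_printoptions(precision=2,suppress=True)
P=robot.observe()["tcp_pos"]; b=P[:2]; z=97.5
for dz in (1.5,1.5,1,1,1,0.5,.5):
    z-=dz; robot.servo_line([*b,z],feed=80); o=robot.observe(); f=o["contact_force"]; print(np.array([o["t"],z,*f,o["tcp_pos"][2]]))
    if f[2]>6.7: break
E
```

```text
[18.77 96.   -0.29  0.26  5.14 96.09]
[19.02 94.5  -1.53 -0.17  5.33 94.68]
[19.27 93.5  -2.42  0.42  6.5  93.79]
[19.52 92.5  -3.12  0.88  6.81 92.85]
```

```bash
python3 - <<'E'
from h import *
np.set_printoptions(precision=2,suppress=True)
x,y,th,h=np.load("fit.npy"); u=np.array([-np.sin(th),np.cos(th)]); b=np.array([x,y])-30*u
def st():
    o=robot.observe(); print(np.array([o["t"],*o["contact_force"],*(np.array(o["tcp_pos"])-[*b,0])])); return o["contact_force"]
z=91.9
robot.servo_line([*b,z],feed=80); st()
for s in (4,12,24,36,47,54,57):
    robot.servo_line([*(b+s*u),z],feed=60); f=st()
    if np.hypot(*f[:2])>12 or f[2]>14: print("stop",s);break
E
```

```text
[19.77 -2.24  0.17  7.51  0.09  0.   92.34]
[20.02 -2.41  1.23  8.21  1.97  3.98 92.36]
[20.31 -1.27  2.42  7.09  5.68 11.65 92.4 ]
[20.66 -1.56  1.61  8.53 10.89 22.58 92.44]
[21.01 -1.32  2.01  8.54 16.11 33.46 92.51]
[21.34 -1.32  2.32  7.41 20.86 43.42 92.53]
[21.61 -1.28 -0.3   7.93 23.59 49.05 92.5 ]
[21.86 -1.74 -1.73  7.79 24.27 50.14 92.43]
```

```bash
python3 - <<'E'
from h import *
np.set_printoptions(precision=2,suppress=True)
x,y,th,h=np.load("fit.npy"); u=np.array([-np.sin(th),np.cos(th)]); b=np.array([x,y])-30*u
robot.servo_line([*(b+60*u),91.9],feed=60); o=robot.observe(); print(o["t"],o["contact_force"],np.array(o["tcp_pos"][:2])-b)
robot.servo_line([*(b+60*u),112],feed=150); robot.servo_line([*(b-8*u),125],feed=250); print(robot.observe()["t"],F())
im=viewer.read_camera("wrist")[:,:,::-1]; s=viewer.read_camera("scene")[140:240,200:300,::-1]
cv2.imwrite("pics/w4.png",np.hstack([im[:,150:430],cv2.resize(s,(420,420),interpolation=cv2.INTER_CUBIC)]))
E
```

```text
22.1083 [-2.85 -3.06  7.88] [25.48 52.09]
22.8167 [0.34 0.8  0.54]
```

View pics/w4.png

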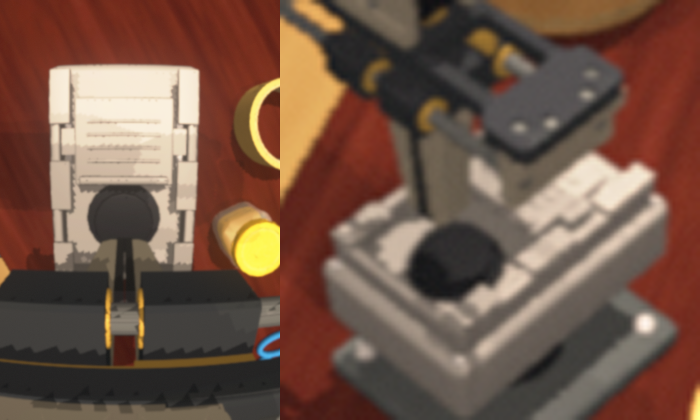

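```bash
python3 - <<'E'
from h import *
np.set_printoptions(precision=2,suppress=True)
x,y,th,h=np.load("fit.npy"); u=np.array([-np.sin(th),np.cos(th)]); b=np.array([x,y])-32*u
robot.servo_line([*b,110],feed=150); robot.servo_line([*b,89],feed=60); z=89
while z>70:
    z-=1.3; robot.servo_line([*b,z],feed=80); o=robot.observe(); f=o["contact_force"]; print(np.array([o["t"],z,*f,o["tcp_pos"][2]]))
    if f[2]>10 or np.hypot(*f[:2])>8: break
E
```

```text
[23.93 87.7   0.39 -0.41 -0.74 87.87]
[24.18 86.4   0.9   0.14  0.65 86.52]
[24.43 85.1   0.3   0.09  3.19 85.29]
[24.68 83.8  -0.26 -0.38  3.99 83.84]
[24.93 82.5  -0.12  0.    2.74 82.47]
[25.18 81.2   0.99 -0.36  2.35 81.15]
[25.43 79.9   1.02 -0.53  2.49 79.83]
[25.68 78.6   1.47 -0.09  2.03 78.52]
[25.93 77.3   0.21  0.23  6.06 77.6 ]
[26.18 76.   -1.7   1.8  11.25 76.64]
```

```bash
python3 - <<'E'
from h import *
x,y,th,h=np.load("fit.npy"); u=np.array([-np.sin(th),np.cos(th)]); b=np.array([x,y])-32*u
robot.hold(0.3); print(F())
robot.servo_line([*b,200],feed=120); robot.servo_line([*(b-25*u),260],feed=200); robot.hold(.2); o=robot.observe(); print(o["t"],o["contact_force"])
w=viewer.read_camera("wrist")[30:240,190:370,::-1]; s=viewer.read_camera("scene")[140:240,200:300,::-1]
cv2.imwrite("pics/w5.png",np.hstack([cv2.resize(w,(360,420),interpolation=cv2.INTER_CUBIC),cv2.resize(s,(420,420),interpolation=cv2.INTER_CUBIC)]))
E
```

```text
[-1.47958722 -0.41268022 10.72279259]
28.3333 [-0.88294357 -0.11080582 -0.58666464]
```

View pics/w5.png

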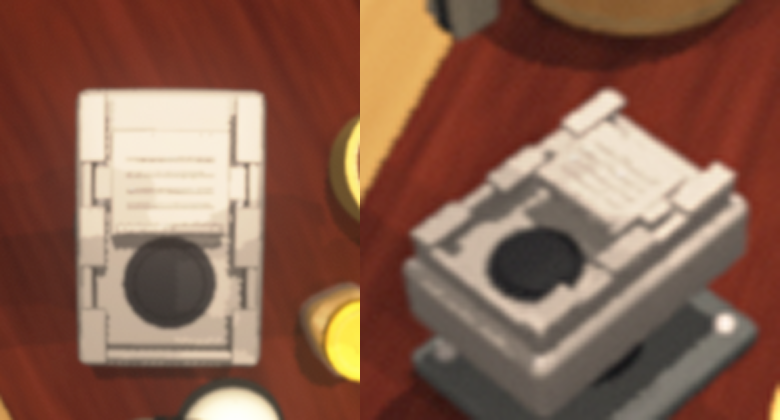

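The plate sits at the open end, level with the rail tops and with its ears in the notches. The button (scene crop, about (535,262)) lies low and flat, and the arm is clear, so I'm handing in.

```bash
python3 -c "
from h import *
print(robot.job_done())"
```

```text
the job is handed in; nothing more can be done
None
```

I handed the job in at about 28 s of the 40 s: by feel and camera the lock plate is slid open and looks sprung up, the start button is home, and the arm is clear; the highest force I read was about 11 N and I saw no contact with the jar, tape roll or bell, but no judging result came back.

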